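Seat and nip a photometer lens in its three-point mount

ROBOT

A 6-joint arm with a two-finger parallel gripper is mounted at the origin on the work surface. World frame = base frame: x ahead of the robot, y to its left, z up, the work surface at z = 0. Lengths are in m, angles in rad, forces in N, time in s.
With the tool pointing down it reaches from about 0.35 to 0.85 m from the base axis. Payload 8.1 kg.
Tool frame: the origin (TCP) lies at the very end of the fingers, on their centre line; the grasp point (between the pads) lies 19 mm behind it; z points along the fingers, y is the line along which they close (so a half turn about z gives the same grasp; the last joint's range is limited). The gripper opens to 93 mm and grips with 3 to 60 N. Pads are 15 mm wide; open, the fingers measure 128 mm over their backs; the gripper's body (75 mm by 188 mm) begins 65 mm behind the grasp point.
Start: joints at [1.263, 0.13, 1.488, -0, 1.523, -0.085], TCP at [0.133, 0.585, 0.219] pointing down, gripper open.
Joint ranges: [-2.96, 2.96], [-0.89, 2.26], [0.02, 2.5], [-1.34, 4.48], [0, 2.73], [-2.66, 2.66]. Speed limits (rad/s): [2.39, 2.39, 2.79, 3.14, 3.14, 3.14].

INTERFACE

Orientations are given as a rotation vector (axis times angle).
In Python, from plant import monitor, eyes, ticket gives the robot as it stands.
- The arm moves only by the tool arm_command, never from a script. Its argument "deltas" is a list that holds one entry, the list of rows, each a list of 6 numbers: the shift along the world's x, y, z in cm, then the turn, a rotation vector about the world's x, y, z in degrees. In form: [[[tx, ty, tz, rx, ry, rz], ...]]. A call has 1 to 12 rows; each row shifts and turns the commanded pose from where the row before left it; what a row does not reach is not made up. A row lasts 1/12 s, in which the tool goes at most 41.7 mm and 7.16 degrees, less where a joint would pass 70% of its speed; a pose out of reach is approached as far as the arm can. A call is refused whole if a number of a shift passes 4.17 or a number of a turn 7.16, either way. A call with a gripper value outside its range is refused whole. "gripper" is the opening, from -1 (shut) to 1 (fully open), set as the call begins (left out, the last holds). The fingers move at their own pace and stop on an object; "squeeze" is the grip in N (left out, the last holds). Time passes only in rows, so rows that do not move let the fingers close. It gives the time, the measured TCP pose, the force, the opening and the grip force at its end, in the units of the state.
- monitor.read_state(): the state, without advancing time (a new reading comes with each control period).
- eyes.read_camera(name): name is "side" or "top" or "wrist"; returns the picture (480x640x3 uint8, blue, green, red); there is no depth.
- eyes.camera_model(name): a dict with "fx", "fy", "cx", "cy" (pixels), "k1" (the pictures are not rectified: a ray, as slopes to the right and down, at radius r is drawn at 1 + k1 r^2 times it, then the intrinsics apply), "rvec" (rotation vector, rad) and "tvec" (3), from world to camera coordinates, as OpenCV has them. Camera axes: x right, y down, z forward; pixel columns grow to the right and rows downward; lengths in m; the calibration is good to about 2 mm. A picture is of the moment at which its call begins: read the wrist's pose just before it. camera_model takes no time and is no camera call; for the wrist camera it gives the pose at the moment of the call.
- ticket.close_job(): hands the job in; it is judged then, once.
The state is a dict: "t": time; "q": joint angles; "dq": joint speeds; "joint_torque": joint torques, N m; "tool_pos": TCP position; "orientation": TCP orientation; "force": force on the tool from outside, world axes, zero at the start; "wrist_torque": the same for the moment, N m; "opening": finger opening in m; "gripper_force": force on a finger pad.
Only numpy, scipy, OpenCV 4.12 (cv2) and the standard library are available. Lean on these libraries where they do the work, as an engineer would, in place of code of your own. Each camera call takes 0.05 s, during which the arm holds its last target. There are 200 camera calls.

TASK

Fit the brass-ringed lens into the photometer's three-point mount: lift it off its white rest and carry it level, set it down gently, flat on the three steel pads, and let go, then slide the jaw forward by its orange tab until the lens bears on both stop tips and the jaw's sprung nose nips it, so that it can neither shift nor rock. Feel for the contact and nip it gently, because too much load strains the glass, then let go and leave the other things on the bench alone.

Things in the scene. Friction and masses are not known exactly. Their poses are not given: they have to be found in the camera images.
- lens: The optic: a glass lens in a brass ring, a disc 56 mm in diameter and 14 mm thick, 0.10 to 0.16 kg, blue glass dome on top (stands 2 mm proud of the ring). Origin at the centre of its underside, z up. It is handled by the rim; the ring is stiff enough for any grip across a diameter.
- rest: White round lens rest, 68 mm in diameter at the foot (6 mm high), with a 40 mm pedestal; the lens lies on it with its underside 16 mm above the bench and its rim overhanging. Origin at the centre of its underside. Fixed.
- mount: Black photometer base plate, 180 x 100 mm, 12 mm thick, fixed to the bench. Origin on its underside: the plate runs from x -95 to +85 and y -50 to +50 mm in its own frame. Its x axis points from the sliding jaw (-x end) to the back stop (+x end). Three smooth round steel pads, tops 24 mm above the bench, stand at (-8, 0), (19, 15.6) and (19, -15.6) mm.
- seat (a point): Point on the mount at the pads' height (0, 0, 24 mm in the mount's frame; same axes): where to set the lens down. A lens whose underside is centred within 2 mm of this point lies on all three pads, clear of the nose of the jaw at its start by 1 mm or more, and clear of the stop tips or just touching one.
- stop_zone (a point): Mid-range of the back stop: mount frame (9, 0, 24 mm). The stop, a bar 76 mm wide, 42 mm high, holds two screws 45 mm apart with slippery white ball tips (8 mm, 31 mm up) facing -x. It is bolted in slots and NOT measured: once the lens bears on both tips its axis is within 7 mm of here along x and 2 mm along y, bar askew up to 0.08 rad.
- jaw (a joint): Travel of the sliding jaw along the mount's +x, in m: 0 fully back, 0.030 at the end of its guide; starts at 0 to 0.003. It drags with a steady friction of 7 N and stays where it is left. An aluminium block 32 x 26 mm, top 38 mm above the bench, at jaw 0 from x -88 to -56 mm of the mount.
- jaw_tab (a point): Centre of the top face of the orange tab on the jaw, 64 mm above the bench. The tab is an upright block, 18 mm along the mount's x, 14 mm wide across it (y), 26 mm high (foot 38 mm above the bench): pinch it from above across its 14 mm width. Moves with the jaw; at jaw 0 it is at (-76, 0) mm of the mount. What is felt here is the 7 N drag plus the load on the lens.
- jaw_nose (a point): Front of the jaw's unpressed nose, a slippery white ball 8 mm in diameter, 31 mm above the bench; at jaw 0 it is at (-34, 0) mm of the mount, and moves with the jaw. It is sprung: gives from 1 N on, then 4 N per mm, at most 2 mm (9 N), then solid. A proper nip is 3.5 to 7 N (the jaw's friction keeps no more than 7); over 10 N strains the lens.
- screw_jar: Small clear jar with a blue cap, 38 mm in diameter and 42 mm high, a bystander. Origin under its centre.
- screwdriver: Red-handled screwdriver, 150 mm, lying on the bench, a bystander. Origin under its middle.
- tube_rack: Blue sample tube rack, 50 x 130 mm, 96 mm high over its capped tubes, a bystander. Origin under its centre.
- wash_bottle: White bottle with a red cap, 52 mm in diameter and 110 mm high, a bystander. Origin under its centre.

How it is judged:
On the way:
1. the lens lies flat on the three pads of the mount, let go, with the jaw not yet pressing on it (under 0.9 N) (horizontal distance between lens and seat below 0.02 m and z of lens in the frame of seat below 0.0025 m and angle between lens's own z axis and vertical below 0.05 rad and contact force between lens and the fingers below 0.05 N and contact force between lens and nose_tip below 0.9 N), for 0.3 s.
At the end, for the whole second after the job is handed in: The lens lies flat on the pads (within 0.03 rad and 1.5 mm; centre within 20 mm of the seat point), still and let go, and bears on all three edge contacts at once: at least 3 N on the jaw's nose and 0.8 N on each stop tip (contact force between lens and stop_tip_a above 0.8 N and contact force between lens and stop_tip_b above 0.8 N and contact force between lens and nose_tip above 3 N and horizontal distance between lens and seat below 0.02 m and z of lens in the frame of seat below 0.0015 m and angle between lens's own z axis and vertical below 0.03 rad and linear speed of lens below 0.005 m/s and contact force between lens and the fingers below 0.05 N); the robot touches nothing.
It fails at once if the lens is loaded with more than 10 N by the nose, or more than 15 N (both tips together) by the back stop, or pressed or knocked onto the pads with more than 18 N (contact force between lens and nose_tip above 10 N or contact force between lens and stop above 15 N or contact force between lens and pad_a above 18 N or contact force between lens and pad_b above 18 N or contact force between lens and pad_c above 18 N).
It fails at once if the lens is tipped by more than 0.5 rad (angle between lens's own z axis and vertical above 0.5 rad).
It fails at once if a bystander (jar, screwdriver, tube rack, bottle) is shifted by more than 15 mm (distance of any of screw_jar, screwdriver, tube_rack, wash_bottle from where it was at the start of the episode above 0.015 m).
It also fails if it takes over 58 s, if anything falls off the work surface, if the arm or the gripper's body presses on something with over 40 N, if the wrist force passes 120 N, or if a joint passes its speed limit or range.

## Working session

There is one attempt and no reset: what is moved stays moved. The work goes in short steps, Python scripts to look and compute and a tool call to move; the robot and the scene stay as the last step left them, time stands still between calls to the robot, and variables do not carry over. Pictures are saved under pics/ and viewed, at most 10 in all, crops included, and the job is handed in when it is done.

Besides the shell and the picture viewer there is one more tool, called as name([rows], argument=value, ...), one row to a line, values as JSON. arm_command: Moves the arm, as the interface text tells. Its arguments: {"type":"object","properties":{"deltas":{"type":"array"},"gripper":{"type":"number"},"squeeze":{"type":"number"}},"required":["deltas"]}

```bash
mkdir -p pics
cat > h.py <<'E'
import numpy as np, cv2
from plant import monitor, eyes, ticket
def cam(n):
    m=eyes.camera_model(n); im=eyes.read_camera(n); return m,im
def ray(m,u,v):
    x=(u-m['cx'])/m['fx']; y=(v-m['cy'])/m['fy']
    rd=np.hypot(x,y); r=rd
    for _ in range(30): r=rd/(1+m['k1']*r*r)
    s=r/rd if rd>0 else 1
    R=cv2.Rodrigues(np.array(m['rvec'],float))[0]; t=np.array(m['tvec'],float)
    d=R.T@np.array([x*s,y*s,1]); return -R.T@t, d/np.linalg.norm(d)
def onz(m,u,v,z):
    o,d=ray(m,u,v); return o+d*(z-o[2])/d[2]
def tri(rays):
    A=np.zeros((3,3)); b=np.zeros(3)
    for o,d in rays:
        P=np.eye(3)-np.outer(d,d); A+=P; b+=P@o
    p=np.linalg.solve(A,b)
    return p,[np.linalg.norm((np.eye(3)-np.outer(d,d))@(p-o)) for o,d in rays]
def proj(m,p):
    R=cv2.Rodrigues(np.array(m['rvec'],float))[0]; c=R@np.array(p)+np.array(m['tvec']).ravel()
    x,y=c[0]/c[2],c[1]/c[2]; k=1+m['k1']*(x*x+y*y)
    return m['fx']*x*k+m['cx'], m['fy']*y*k+m['cy']
E
python3 - <<'E'
from h import *
for n in ['top','side','wrist']:
    m,im=cam(n); cv2.imwrite(f'pics/{n}0.png',im); o,d=ray(m,320,240); print(n,m['fx'],m['k1'],o.round(3),d.round(3))
print(monitor.read_state())
E
```

```text
top 496.26548253258085 0.03921371836847132 [ 0.549 -0.029  0.831] [ 0.089 -0.01  -0.996]
side 475.6445100312237 -0.124146184903268 [ 0.433 -0.41   0.609] [ 0.255  0.56  -0.788]
wrist 331.7684081230995 0.0031878331572405697 [0.054 0.603 0.383] [ 0.281 -0.065 -0.957]
{'t': 0.15, 'q': array([ 1.26261587e+00,  1.30982961e-01,  1.48903313e+00,  3.21330421e-06,
        1.52303081e+00, -8.53684147e-02]), 'dq': array([ 0.00102296, -0.00148808, -0.0022026 , -0.00061569, -0.00116565,
        0.0003287 ]), 'joint_torque': array([ 1.19958393e-03, -5.60480404e+01, -4.92334199e+01,  7.66360061e-02,
        3.05341242e-02, -3.20750632e-05]), 'tool_pos': array([0.1324048 , 0.5847452 , 0.21782906]), 'orientation': array([-3.49237011e-01, -3.12183068e+00,  2.23905274e-03]), 'force': array([ 0.33795796, -1.3517012 ,  0.34232903]), 'wrist_torque': array([-0.00995575,  0.05054615, -0.04244687]), 'gripper_force': 0.0, 'opening': 0.09288609059178084}
```

View pics/top0.png

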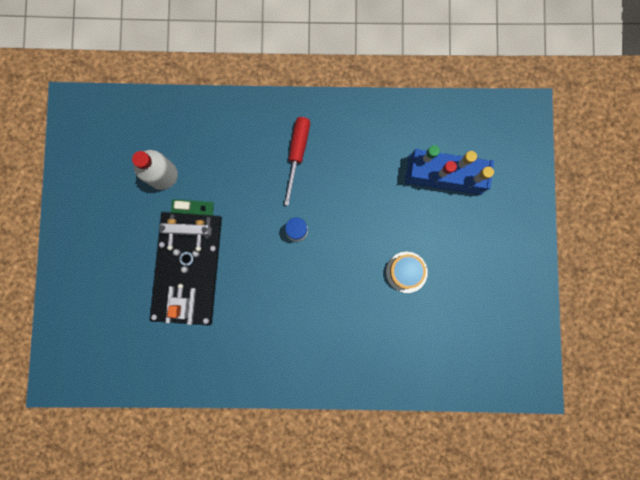

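View pics/side0.png

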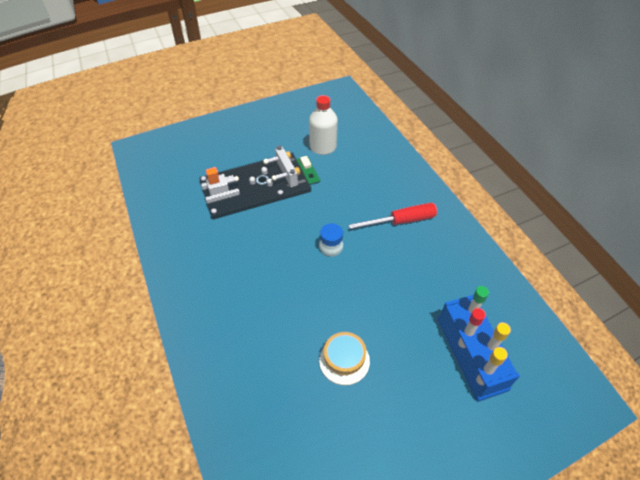

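The top view shows the lens at about (408,271), the mount around (186,268) with its orange tab at (174,311), the jar at (296,230) and the rack at (452,170). The side view shows the lens at (345,352), the tab at (212,176) and the mount around (255,185). Next I'll get coarse positions.

```bash
cat >> h.py <<'E'
def blob(im,lo,hi,box,k=3):
    hsv=cv2.cvtColor(im,cv2.COLOR_BGR2HSV); mk=cv2.inRange(hsv,lo,hi)
    b=np.zeros_like(mk); x0,y0,x1,y1=box; b[y0:y1,x0:x1]=mk[y0:y1,x0:x1]
    cs,_=cv2.findContours(b,cv2.RETR_EXTERNAL,cv2.CHAIN_APPROX_NONE)
    return max(cs,key=cv2.contourArea).reshape(-1,2)
def rect(pts):
    (c,s,a)=cv2.minAreaRect((np.array(pts)[:,:2]*1000).astype(np.float32)); return np.round(c,1),np.round(s,1),round(a,2)
E
python3 - <<'E'
from h import *
M={};I={}
for n in ['top','side']: M[n],I[n]=cam(n)
bx={'top':(370,240,445,305),'side':(315,325,380,390)}
# lens ring outline (orange or dome)
r=[]
for n in bx:
    im=I[n]; hsv=cv2.cvtColor(im,cv2.COLOR_BGR2HSV)
    c=blob(im,(10,90,100),(28,255,255),bx[n]); e=cv2.fitEllipse(cv2.convexHull(c)); print(n,'lens ell',e)
    r.append(ray(M[n],*e[0])); print(onz(M[n],*e[0],0.03))
    w=np.array([onz(M[n],*p,0.030) for p in c]); print('circle',cv2.minEnclosingCircle((w[:,:2]*1000).astype(np.float32)))
print('lens',tri(r))
bt={'top':(150,290,200,325),'side':(195,160,235,200)}
r=[]
for n in bt:
    c=blob(I[n],(3,150,120),(14,255,255),bt[n]); print(n,cv2.boundingRect(c),cv2.contourArea(c)); mm=cv2.moments(c); r.append(ray(M[n],mm['m10']/mm['m00'],mm['m01']/mm['m00'])); print(onz(M[n],mm['m10']/mm['m00'],mm['m01']/mm['m00'],.06))
print('tab',tri(r))
c=blob(I['top'],(0,0,0),(180,255,50),(140,205,230,330))
print('plate',rect([onz(M['top'],*p,.012) for p in c]))
for k,p in dict(jar=(296,230),rackA=(412,150),rackB=(492,190),sd1=(303,118),sd2=(287,204),bot=(142,160)).items(): print(k,onz(M['top'],*p,.05).round(3))
E
```

```text
top lens ell ((407.3885498046875, 271.1568298339844), (33.832157135009766, 35.068321228027344), 95.99003601074219)
[ 0.57203332 -0.1789527   0.03      ]
circle ((572.1859130859375, -179.0431671142578), 28.122591018676758)
side lens ell ((344.45245361328125, 352.8089599609375), (41.54595184326172, 42.294307708740234), 137.29074096679688)
[ 0.57135737 -0.18316948  0.03      ]
circle ((571.5169067382812, -183.1697540283203), 29.818254470825195)
lens (array([ 0.57260305, -0.18036832,  0.02317813]), [np.float64(0.00039884629913405537), np.float64(0.00039884629913395384)])
top (167, 306, 12, 12) 91.5
[0.5048628  0.18664097 0.06      ]
side (207, 168, 11, 16) 113.0
[0.50552246 0.17765119 0.06      ]
tab (array([0.50558981, 0.18916829, 0.04971119]), [np.float64(0.0013551913962952596), np.float64(0.001355191396295246)])
plate (array([573.7, 181.9]), array([ 99.5, 178.1]), 86.49)
jar [0.634 0.    0.05 ]
rackA [ 0.766 -0.183  0.05 ]
rackB [ 0.702 -0.31   0.05 ]
sd1 [ 0.816 -0.008  0.05 ]
sd2 [0.675 0.015 0.05 ]
bot [0.743 0.248 0.05 ]
```

arm_command([
  [[2.38,-2.25,0,0,0,0.8],[2.38,-2.25,0,0,0,0.8],[2.38,-2.25,0,0,0,0.8],[2.38,-2.25,0,0,0,0.8],[2.38,-2.25,0,0,0,0.8],[2.38,-2.25,0,0,0,0.8],[2.38,-2.25,0,0,0,0.8],[2.38,-2.25,0,0,0,0.8],[2.38,-2.25,0,0,0,0.8],[2.38,-2.25,0,0,0,0.8],[2.38,-2.25,0,0,0,0.8],[2.38,-2.25,0,0,0,0.5]],
])

```text
t: 1.25
tool_pos: [0.4191, 0.3139, 0.2187]
orientation: [0.094, 3.14, 0.0]
force: [0.0, 0.6, 0.2]
opening: 0.0927
gripper_force: 0.0
```

arm_command([
  [[2.38,-2.25,-0.5,0,0,0],[2.38,-2.25,-0.5,0,0,0],[2.38,-2.25,-0.5,0,0,0],[2.38,-2.25,-0.5,0,0,0],[2.38,-2.25,0,0,0,0],[2.38,-2.25,0,0,0,0],[0,0,0,0,0,0],[0,0,0,0,0,0],[0,0,0,0,0,0],[0,0,0,0,0,0]],
])

```text
t: 2.08
tool_pos: [0.5603, 0.181, 0.1986]
orientation: [-0.094, -3.14, -0.0]
force: [0.1, 0.5, -0.2]
opening: 0.0931
gripper_force: 0.0
```

Run:
```python
from h import *
import pickle
s=monitor.read_state();m,im=cam('wrist'); cv2.imwrite('pics/w1.png',im); pickle.dump((m,im,s),open('w1.pkl','wb'))
print(s['tool_pos'],s['orientation'],s['dq'].round(3),s['force']); print(ray(m,320,240))
```

```text
[0.56025612 0.18100624 0.1985766 ] [-9.35607845e-02 -3.13979115e+00 -3.68549539e-04] [ 0.009 -0.007  0.002 -0.004 -0.001 -0.   ] [ 0.1300003   0.47592176 -0.16840158]
(array([0.47952965, 0.18634679, 0.36358188]), array([ 0.2876117 , -0.0168466 , -0.95759893]))
```

View pics/w1.png

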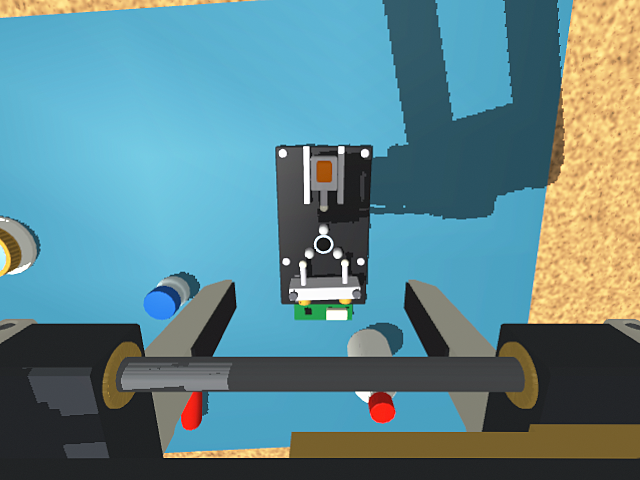

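The wrist view shows the tab at (324,171), the pads near (324,230), (309,254) and (337,254), the seat ring mark at (323,244), and the stop tips near (303,266) and (345,266). I'll take a second, closer view to triangulate.

arm_command([
  [[0.5,-1,-1.5,0,0,0],[0.5,-1,-1.5,0,0,0],[0.5,-1,-1.5,0,0,0],[0.5,-1,-1.5,0,0,0],[0,0,0,0,0,0],[0,0,0,0,0,0],[0,0,0,0,0,0],[0,0,0,0,0,0]],
])

```text
t: 2.8
tool_pos: [0.5814, 0.1413, 0.1403]
orientation: [0.093, 3.138, 0.001]
force: [0.4, 0.4, 0.9]
opening: 0.093
gripper_force: 0.0
```

Run:
```python
from h import *
import pickle
s=monitor.read_state();m,im=cam('wrist'); pickle.dump((m,im,s),open('w2.pkl','wb'))
print(s['tool_pos'],s['orientation'],s['dq'].round(3))
u,v=map(int,proj(m,(0.579,0.182,.024))); print(u,v)
u0,v0=max(u-100,0),max(v-140,0); c=im[v0:v0+230,u0:u0+200]; cv2.imwrite('pics/w2c.png',cv2.resize(c,None,fx=2.6,fy=2.6,interpolation=cv2.INTER_CUBIC)); print(u0,v0)
```

```text
[0.58139576 0.14127393 0.1402714 ] [9.33529032e-02 3.13810241e+00 9.57593800e-04] [-0.003  0.    -0.002 -0.001 -0.001 -0.002]
365 230
265 90
```

View pics/w2c.png

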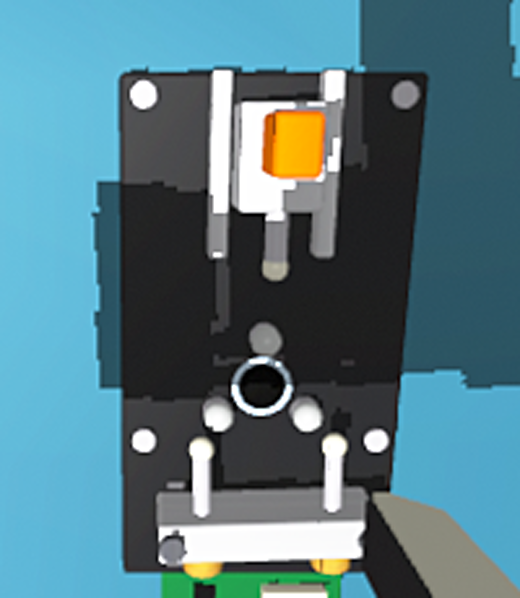

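Close view: pads at crop (265,338), (218,414), (307,414), ring at (261,386), stop tips at (202,447) and (334,445), nose at (276,268), tab top around (300,143). The plate's corners and screws are also clear.

Run:
```python
from h import *
import pickle
m1,i1,_=pickle.load(open('w1.pkl','rb')); m2,i2,_=pickle.load(open('w2.pkl','rb'))
def ref(im,u,v,w):
    u0,v0=int(round(u)),int(round(v))
    g=cv2.cvtColor(im,cv2.COLOR_BGR2GRAY)[v0-w:v0+w+1,u0-w:u0+w+1]
    _,b=cv2.threshold(g,0,255,cv2.THRESH_OTSU); n,l,st,c=cv2.connectedComponentsWithStats(b)
    k=1+np.argmin(np.linalg.norm(c[1:]-w,axis=1)); return c[k]+[u0-w,v0-w],st[k,4]
C=lambda x,y:(265+(x+.5)/2.6-.5,90+(y+.5)/2.6-.5)
f={'padA':((324,230),C(265,338),.024),'padB':((309,254),C(218,414),.024),'padC':((337,254),C(307,414),.024),
'scr1':((283,153),C(143,95),.013),'scr2':((365,153),C(405,95),.013),'scr3':((286,262),C(144,441),.013),'scr4':((361,262),C(375,441),.013),
'tipA':((303,265),C(202,447),.031),'tipB':((345,265),C(334,445),.031),'nose':((324,208),C(276,268),.031)}
for k,(a,b,z) in f.items():
    p,na=ref(i1,*a,5); q,nb=ref(i2,*b,7)
    print(k,na,nb,'z1',(onz(m1,*p,z)*1e3).round(1)[:2],'z2',(onz(m2,*q,z)*1e3).round(1)[:2],'tri',(tri([ray(m1,*p),ray(m2,*q)])[0]*1e3).round(1))
for k,c in dict(TL=(121,73),TR=(427,73),BL=(124,572)).items(): print(k,(onz(m2,*C(*c),.012)*1e3).round(1))
# ring mark
print('ring',(onz(m2,*C(261.5,386),.012)*1e3).round(1))
r=[]
for m,im,bx in ((m1,i1,(310,155,340,190)),(m2,i2,(360,125,395,165))):
    c=blob(im,(5,150,60),(22,255,255),bx); b=cv2.minAreaRect(c); print('tab',b); 
    mm=cv2.moments(c);q=(mm['m10']/mm['m00'],mm['m01']/mm['m00']);r.append(ray(m,*q)); print((onz(m,*q,.064)*1e3).round(1))
print(tri(r)[0])
# top face of the tab only (brighter)
hsv=cv2.cvtColor(i2[125:165,360:395],cv2.COLOR_BGR2HSV); print(hsv[::4,18,2],hsv[18,::3,2])
```

```text
padA 72 128 z1 [571.3 184. ] z2 [570.1 183.1] tri [572.  183.8  19.1]
padB 60 88 z1 [596.3 167. ] z2 [596.3 166.6] tri [597.5 166.8  20.7]
padC 63 94 z1 [598.2 197.7] z2 [598.  196.9] tri [600.  197.9  18.6]
scr1 57 90 z1 [489.8 147.3] z2 [489.7 147.2] tri [489.8 147.2  12.3]
scr2 58 91 z1 [494.7 231. ] z2 [494.7 230.8] tri [494.7 231.1  12.1]
scr3 45 64 z1 [607.4 140.2] z2 [607.5 140.3] tri [607.1 140.3  13.8]
scr4 44 65 z1 [612.2 224.1] z2 [612.3 223.8] tri [612.9 224.2  11.3]
tipA 60 85 z1 [606.8 159.7] z2 [606.4 159.9] tri [606.  159.8  32.4]
tipB 67 92 z1 [608.5 204.9] z2 [607.7 204.9] tri [608.1 204.9  31.2]
nose 58 102 z1 [544.4 186. ] z2 [543.8 185.9] tri [544.1 185.9  31.2]
TL [482.9 140.5  12. ]
TR [488.7 237.8  12. ]
BL [660.3 129.8  12. ]
ring [589.7 183.3  12. ]
tab ((324.0, 171.0), (20.0, 14.0), 90.0)
[506.  188.3  64. ]
tab ((377.5, 145.0), (24.0, 23.0), 90.0)
[506.5 186.6  64. ]
[0.50682062 0.18837706 0.05353943]
[ 74 153 254 255 255 255 255 255 255 229] [255 255 219 200 255 255 255 255 255 255 134 236]
```

arm_command([
  [[-0.28,-3.23,0.58,0,0,0],[-0.28,-3.23,0.58,0,0,0],[-0.28,-3.23,0.58,0,0,0],[-0.28,-3.23,0.58,0,0,0],[-0.28,-3.23,0.58,0,0,0],[-0.28,-3.23,0.58,0,0,0],[-0.28,-3.23,0.58,0,0,0],[-0.28,-3.23,0.58,0,0,0],[-0.28,-3.23,0.58,0,0,0],[-0.28,-3.23,0.58,0,0,0],[0,0,0,0,0,0],[0,0,0,0,0,0]],
])

```text
t: 3.85
tool_pos: [0.5534, -0.1843, 0.1981]
orientation: [0.099, 3.138, -0.001]
force: [0.5, 0.6, -0.0]
opening: 0.0928
gripper_force: 0.0
```

Run:
```python
from h import *
import pickle
s=monitor.read_state();m,im=cam('wrist'); pickle.dump((m,im,s),open('w3.pkl','wb'))
print(s['tool_pos'],s['dq'].round(3))
```

```text
[ 0.55338147 -0.18428557  0.19810248] [ 0.045 -0.001  0.027  0.012  0.001  0.015]
```

arm_command([
  [[0.5,-1,-1.5,0,0,0],[0.5,-1,-1.5,0,0,0],[0.5,-1,-1.5,0,0,0],[0.5,-1,-1.3,0,0,0],[0,0,0,0,0,0],[0,0,0,0,0,0],[0,0,0,0,0,0],[0,0,0,0,0,0]],
])

```text
t: 4.57
tool_pos: [0.5736, -0.2219, 0.14]
orientation: [0.093, 3.139, -0.001]
force: [0.8, 0.0, 0.8]
opening: 0.093
gripper_force: 0.0
```

Run:
```python
from h import *
import pickle
s=monitor.read_state();m,im=cam('wrist'); pickle.dump((m,im,s),open('w4.pkl','wb'))
print(s['tool_pos'],s['orientation'],s['dq'].round(3)); cv2.imwrite('pics/w4.png',im)
R=[];R2=[]
for f in ('w3','w4'):
    m,im,_=pickle.load(open(f+'.pkl','rb'))
    u,v=map(int,proj(m,(.5723,-.180,.03))); bx=(u-60,v-60,u+60,v+60)
    for nm,lo,hi,z,L in (('ring',(8,80,60),(32,255,255),.03,R),('dome',(85,60,60),(110,255,255),.031,R2)):
        try: c=blob(im,lo,hi,(max(bx[0],0),max(bx[1],0),bx[2],bx[3]))
        except Exception as e: print(f,nm,e); continue
        e=cv2.fitEllipse(cv2.convexHull(c)); w=np.array([onz(m,*p,z) for p in cv2.convexHull(c)[:,0]])
        print(f,nm,e,(onz(m,*e[0],z)*1e3).round(1),cv2.minEnclosingCircle((w[:,:2]*1e3).astype(np.float32))); L.append(ray(m,*e[0]))
    print(bx)
print((tri(R)[0]*1e3).round(1))
```

```text
[ 0.57364545 -0.22191697  0.14001826] [ 9.31957556e-02  3.13859245e+00 -7.14647834e-04] [-0.005 -0.003 -0.003  0.001 -0.003 -0.001]
w3 ring ((326.16815185546875, 238.1079559326172), (52.763328552246094, 53.27690505981445), 6.89082670211792) [ 571.5 -178.4   30. ] ((571.9362182617188, -178.93130493164062), 29.108226776123047)Traceback (most recent call last):
  File "<stdin>", line 12, in <module>
cv2.error: OpenCV(4.12.0) /io/opencv/modules/imgproc/src/shapedescr.cpp:361: error: (-201:Incorrect size of input array) There should be at least 5 points to fit the ellipse in function 'fitEllipseNoDirect'
```

View pics/w4.png

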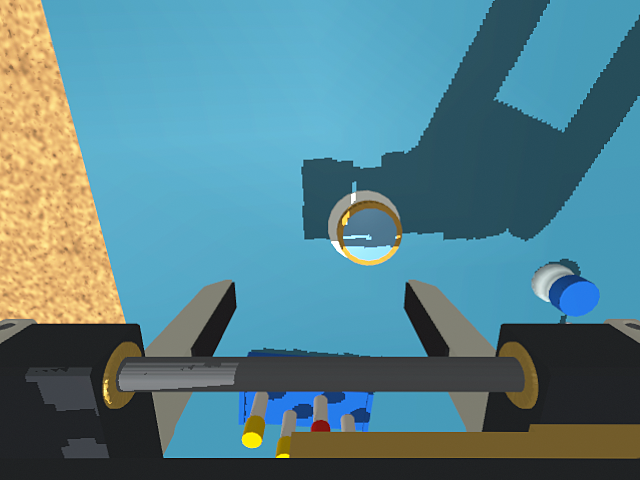

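The wrist view shows the brass ring centred near (370,234) on the white rest, partly in shadow.

Run:
```python
from h import *
import pickle
R=[]
for f in ('w3','w4'):
    m,im,_=pickle.load(open(f+'.pkl','rb'))
    u,v=map(int,proj(m,(.5723,-.180,.03)))
    hsv=cv2.cvtColor(im,cv2.COLOR_BGR2HSV); mk=cv2.inRange(hsv,(8,80,50),(32,255,255)); b=np.zeros_like(mk); b[v-45:v+45,u-45:u+45]=mk[v-45:v+45,u-45:u+45]
    pts=cv2.findNonZero(b); h=cv2.convexHull(pts); e=cv2.fitEllipse(h); L=h[:,0]
    # holes: inner edge of ring (top face at 30 mm)
    z=.030; w=np.array([onz(m,*p,z) for p in L])
    inn=[]
    for a in np.radians(np.arange(0,360,5)):   # inner edge along radial lines
        for r in np.arange(15,36,.5):
            x,y=int(round(e[0][0]+r*np.cos(a))),int(round(e[0][1]+r*np.sin(a)))
            if b[y,x]: inn.append((e[0][0]+r*np.cos(a),e[0][1]+r*np.sin(a)));break
    ei=cv2.fitEllipse(np.array(inn,np.float32))
    wi=np.array([onz(m,*p,z) for p in inn]); A=np.c_[2*wi[:,:2],np.ones(len(wi))]; s=np.linalg.lstsq(A,(wi[:,:2]**2).sum(1),rcond=None)[0]
    print(f,'outer',e,(onz(m,*e[0],z)*1e3).round(1),'inner',ei,(onz(m,*ei[0],z)*1e3).round(1),'circ',(s[:2]*1e3).round(1),round(1e3*np.sqrt(s[2]+s[0]**2+s[1]**2),1))
    low=w[w[:,0]>.575]; A=np.c_[2*low[:,:2],np.ones(len(low))]; t=np.linalg.lstsq(A,(low[:,:2]**2).sum(1),rcond=None)[0]; print('outer far side circ',(t[:2]*1e3).round(1),1e3*np.sqrt(t[2]+t[0]**2+t[1]**2))
    R.append(ray(m,*ei[0]))
print('inner tri',(tri(R)[0]*1e3).round(1))
```

```text
w3 outer ((326.16815185546875, 238.1079559326172), (52.763328552246094, 53.27690505981445), 6.89082670211792) [ 571.5 -178.4   30. ] inner ((326.0944519042969, 239.3781280517578), (43.711769104003906, 45.355445861816406), 82.25311279296875) [ 572.8 -178.6   30. ] circ [ 573.3 -178.6] 23.8
outer far side circ [ 573.1 -178.5] 27.864390502276933
w4 outer ((368.7061462402344, 232.34922790527344), (64.5301513671875, 64.71910858154297), 105.5213851928711) [ 571.3 -179.3   30. ] inner ((369.4132995605469, 233.98056030273438), (52.58347702026367, 55.527828216552734), 61.32643127441406) [ 572.8 -178.7   30. ] circ [ 573.4 -178.7] 23.7
outer far side circ [ 573.7 -178.8] 27.314844095265954
inner tri [ 573.1 -178.6   29.2]
```

arm_command([
  [[0,1.09,-1,0,0,0],[0,1.09,-1,0,0,0],[0,1.09,-1,0,0,0],[-0.05,1.09,-1,0,0,0],[0,0,-1.5,0,0,0],[0,0,-1.5,0,0,0],[0,0,-1.5,0,0,0],[0,0,-1.5,0,0,0],[0,0,-1.0,0,0,0],[0,0,-0.5,0,0,0],[0,0,0,0,0,0],[0,0,0,0,0,0]],
])

```text
t: 5.62
tool_pos: [0.5724, -0.1789, 0.0236]
orientation: [-0.095, -3.14, -0.0]
force: [0.3, -0.5, 0.2]
opening: 0.0933
gripper_force: 0.0
```

arm_command([
  [[0.06,0,-0.5,0,0,0],[0,0,-0.5,0,0,0],[0,0,-0.35,0,0,0],[0,0,0,0,0,0],[0,0,0,0,0,0]],
])

```text
t: 6.03
tool_pos: [0.5728, -0.1792, 0.0098]
orientation: [-0.095, -3.14, -0.0]
force: [-0.2, -0.5, 0.1]
opening: 0.0928
gripper_force: 0.0
```

Run:
```python
from h import *
m,im=cam('side'); u,v=map(int,proj(m,(.572,-.18,.03))); cv2.imwrite('pics/s2.png',cv2.resize(im[v-70:v+70,u-90:u+90],None,fx=4,fy=4))
s=monitor.read_state(); print(s['tool_pos'],s['force'])
```

```text
[ 0.5730104  -0.17924938  0.01011984] [-0.30552076  0.18188417  0.26520761]
```

View pics/s2.png

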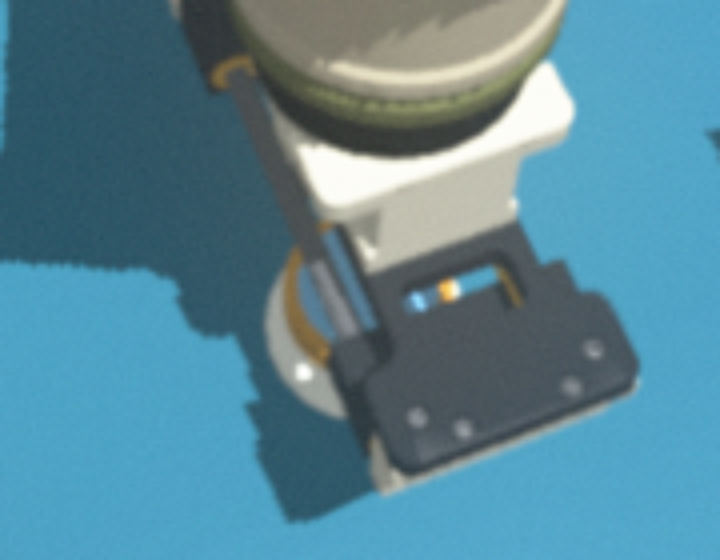

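The side crop shows the gripper body over the lens, with the ring (at about (300,300) in the crop) between the fingers. Now I'll close.

arm_command([
  [[0,0,0,0,0,0],[0,0,0,0,0,0],[0,0,0,0,0,0],[0,0,0,0,0,0],[0,0,0,0,0,0],[0,0,0,0,0,0],[0,0,0,0,0,0],[0,0,0,0,0,0],[0,0,0,0,0,0]],
], gripper=-1, squeeze=15)

```text
t: 6.83
tool_pos: [0.5731, -0.1792, 0.0102]
orientation: [0.095, 3.14, -0.0]
force: [0.1, -0.5, 1.0]
opening: 0.0553
gripper_force: 15.0
```

arm_command([
  [[0,0,0.3,0,0,0],[0,0,0.7,0,0,0],[0,0,1,0,0,0],[0,0,1,0,0,0],[0,0,1,0,0,0],[0,0,1,0,0,0],[0,0,1,0,0,0],[0,0,1,0,0,0],[0,0,1,0,0,0],[0,0,0.5,0,0,0],[0,0,0,0,0,0],[0,0,0,0,0,0]],
])

```text
t: 7.83
tool_pos: [0.5732, -0.1793, 0.0954]
orientation: [0.095, 3.14, -0.0]
force: [0.1, 0.2, -2.1]
opening: 0.0556
gripper_force: 15.0
```

Run:
```python
from h import *
s=monitor.read_state();m,im=cam('wrist'); cv2.imwrite('pics/w5.png',im); print(s['tool_pos'],s['force'],s['opening'],s['orientation'])
```

```text
[ 0.57323597 -0.17927821  0.09540882] [ 0.08343415  0.23066094 -2.13871155] 0.05555716290891466 [ 9.50075933e-02  3.13959749e+00 -2.81229834e-04]
```

View pics/w5.png

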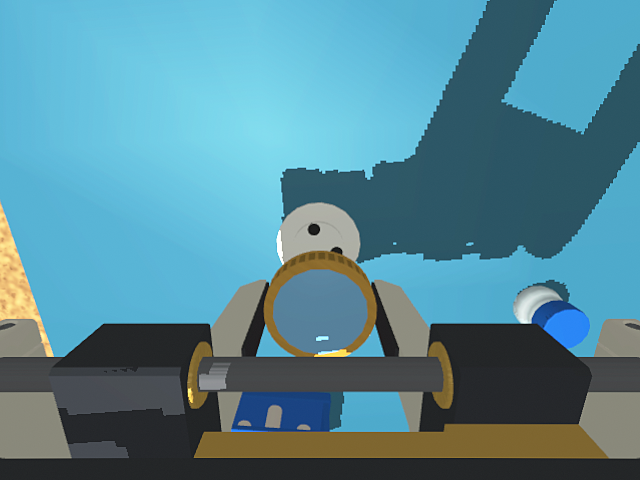

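The lens is held level at about (320,306), and the rest is empty behind it. I'll measure the lens offset in the hand.

Run:
```python
from h import *
m=eyes.camera_model('wrist'); im=cv2.imread('pics/w5.png'); s=monitor.read_state()
hsv=cv2.cvtColor(im,cv2.COLOR_BGR2HSV); b=cv2.inRange(hsv,(8,80,40),(32,255,255)); b[:, :255]=0;b[:,385:]=0;b[:240]=0;b[358:]=0
c=(320,308); inn=[];out=[]
for a in np.radians(np.arange(0,360,4)):
    hit=[r for r in np.arange(35,68,.5) if b[int(round(c[1]+r*np.sin(a))),int(round(c[0]+r*np.cos(a)))]]
    if hit: inn.append((c[0]+hit[0]*np.cos(a),c[1]+hit[0]*np.sin(a))); out.append((c[0]+hit[-1]*np.cos(a),c[1]+hit[-1]*np.sin(a)))
def circ(P,z):
    w=np.array([onz(m,*p,z) for p in P]); 
    for _ in range(4):
        A=np.c_[2*w[:,:2],np.ones(len(w))]; t=np.linalg.lstsq(A,(w[:,:2]**2).sum(1),rcond=None)[0]; r=np.sqrt(t[2]+t[0]**2+t[1]**2)
        d=abs(np.hypot(w[:,0]-t[0],w[:,1]-t[1])-r); w=w[d<=max(.001,np.percentile(d,85))]
    return ((t[:2]-s['tool_pos'][:2])*1e3).round(1),(r*1e3).round(2),len(w)
z=s['tool_pos'][2]+.0200
print(circ(inn,z)); low=[p for p,i in zip(out,inn) if i[1]>c[1]-5]; print(circ(low,z),b.sum()//255)
o=cv2.convexHull(cv2.findNonZero(b)); print(cv2.fitEllipse(o)); print(s['t'])
```

```text
(array([-0. ,  0.5]), np.float64(23.44), 90)
(array([-1. ,  0.6]), np.float64(27.71), 38) 3320
((319.9921569824219, 306.05303955078125), (111.18240356445312, 113.1214370727539), 84.58175659179688)
7.8833
```

arm_command([
  [[0.06,1.5,0,0,0,0],[0.06,3,0,0,0,0],[0.06,3.5,0,0,0,0],[0.06,3.5,0,0,0,0],[0.06,3.5,0,0,0,0],[0.06,3.5,0,0,0,0],[0.06,3.5,0,0,0,0],[0.06,3.5,0,0,0,0],[0.06,3.5,0,0,0,0],[0.06,3.5,0,0,0,0],[0.06,2.5,0,0,0,0],[0.02,1.25,0,0,0,0]],
])

```text
t: 8.88
tool_pos: [0.5784, 0.1872, 0.0942]
orientation: [-0.091, -3.139, -0.001]
force: [0.3, 0.3, -1.5]
opening: 0.0554
gripper_force: 15.0
```

arm_command([
  [[0,0,0,0,0,0],[0,0,-1,0,0,0],[0,0,-1,0,0,0],[0,0,-1,0,0,0],[0,0,-1,0,0,0],[0,0,-1,0,0,0],[0,0,-0.5,0,0,0],[0,0,-0.4,0,0,0],[0,0,0,0,0,0],[0,0,0,0,0,0],[0,0,0,0,0,0]],
])

```text
t: 9.8
tool_pos: [0.5804, 0.1834, 0.0368]
orientation: [0.095, 3.139, 0.0]
force: [0.6, 1.3, -1.2]
opening: 0.0557
gripper_force: 15.0
```

Run:
```python
from h import *
s=monitor.read_state(); print(s['t'],s['tool_pos'],s['orientation'],s['force'])
m,im=cam('wrist'); cv2.imwrite('pics/w6.png',im)
```

```text
9.8 [0.58039286 0.18340451 0.03678873] [9.49404505e-02 3.13910410e+00 4.28330961e-04] [ 0.57659192  1.25746568 -1.19340303]
```

View pics/w6.png

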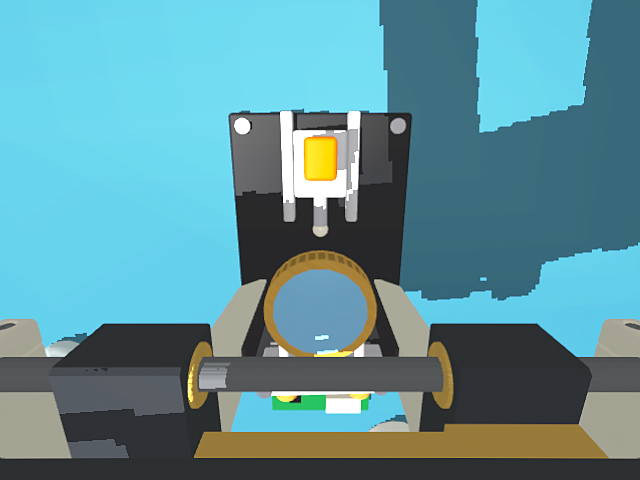

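The wrist view shows the lens at (320,307) directly in line with the nose at (320,229), over the pads. I'll lower it, slowly at the end.

arm_command([
  [[0,0,-0.5,0,0,0],[0,0,-0.5,0,0,0],[0,0,-0.4,0,0,0],[0,0,-0.2,0,0,0],[0,0,0,0,0,0],[0,0,0,0,0,0],[0,0,0,0,0,0]],
])

```text
t: 10.43
tool_pos: [0.5799, 0.1833, 0.0202]
orientation: [0.095, 3.14, 0.0]
force: [-0.2, -0.2, -1.9]
opening: 0.0555
gripper_force: 15.0
```

arm_command([
  [[0,0,-0.04,0,0,0],[0,0,-0.04,0,0,0],[0,0,-0.04,0,0,0],[0,0,-0.04,0,0,0],[0,0,0,0,0,0],[0,0,0,0,0,0]],
])

```text
t: 10.93
tool_pos: [0.5798, 0.1833, 0.0185]
orientation: [-0.095, -3.14, -0.0]
force: [0.1, 0.1, -1.3]
opening: 0.0556
gripper_force: 15.0
```

arm_command([
  [[0,0,-0.03,0,0,0],[0,0,0,0,0,0],[0,0,0,0,0,0],[0,0,0,0,0,0]],
])

```text
t: 11.27
tool_pos: [0.5799, 0.1833, 0.0183]
orientation: [0.095, 3.14, 0.0]
force: [-0.2, 0.6, -1.7]
opening: 0.0556
gripper_force: 15.0
```

arm_command([
  [[0,0,-0.02,0,0,0],[0,0,0,0,0,0],[0,0,0,0,0,0],[0,0,0,0,0,0]],
])

```text
t: 11.6
tool_pos: [0.58, 0.1833, 0.0182]
orientation: [0.095, 3.14, 0.0]
force: [0.2, -0.0, -0.4]
opening: 0.0556
gripper_force: 15.0
```

arm_command([
  [[0,0,-0.02,0,0,0],[0,0,0,0,0,0],[0,0,0,0,0,0],[0,0,0,0,0,0]],
])

```text
t: 11.93
tool_pos: [0.5801, 0.1833, 0.0181]
orientation: [0.095, 3.14, 0.0]
force: [-0.1, 0.4, 1.9]
opening: 0.0553
gripper_force: 15.0
```

arm_command([
  [[0,0,-0.02,0,0,0],[0,0,0,0,0,0],[0,0,0,0,0,0],[0,0,0,0,0,0]],
])

```text
t: 12.27
tool_pos: [0.5802, 0.1834, 0.018]
orientation: [0.095, 3.14, 0.0]
force: [0.4, 0.2, 4.5]
opening: 0.0553
gripper_force: 15.0
```

Contact felt. I'll ease off a little and release.

arm_command([
  [[0,0,0.03,0,0,0],[0,0,0,0,0,0],[0,0,0,0,0,0]],
])

```text
t: 12.52
tool_pos: [0.58, 0.1833, 0.018]
orientation: [0.095, 3.14, 0.0]
force: [0.6, 0.6, 4.3]
opening: 0.0556
gripper_force: 15.0
```

arm_command([
  [[0,0,0,0,0,0],[0,0,0,0,0,0],[0,0,0,0,0,0],[0,0,0,0,0,0],[0,0,0,0,0,0],[0,0,0,0,0,0],[0,0,0,0,0,0],[0,0,0,0,0,0],[0,0,0,0,0,0]],
], gripper=1)

```text
t: 13.27
tool_pos: [0.5799, 0.1833, 0.0179]
orientation: [0.095, 3.14, 0.0]
force: [-0.2, -1.2, -0.1]
opening: 0.0926
gripper_force: 0.0
```

arm_command([
  [[0,0,0.5,0,0,0],[0,0,1,0,0,0],[0,0,1,0,0,0],[0,0,1.5,0,0,0],[0,0,1.5,0,0,0],[0,0,1.5,0,0,0],[0,0,1.5,0,0,0],[0,0,1.5,0,0,0],[0,0,1.5,0,0,0],[0,0,0.5,0,0,0],[0,0,0,0,0,0],[0,0,0,0,0,0]],
])

```text
t: 14.27
tool_pos: [0.5801, 0.1834, 0.1384]
orientation: [0.095, 3.139, 0.0]
force: [-0.1, 0.0, 0.5]
opening: 0.0927
gripper_force: 0.0
```

Run:
```python
from h import *
import pickle
s=monitor.read_state();m,im=cam('wrist'); pickle.dump((m,im,s),open('w7.pkl','wb')); print(s['t'],s['tool_pos'],s['force'])
cv2.imwrite('pics/w7.png',im)
```

```text
14.2667 [0.58010953 0.18336322 0.13842371] [-0.10752882  0.04399201  0.48016977]
```

View pics/w7.png

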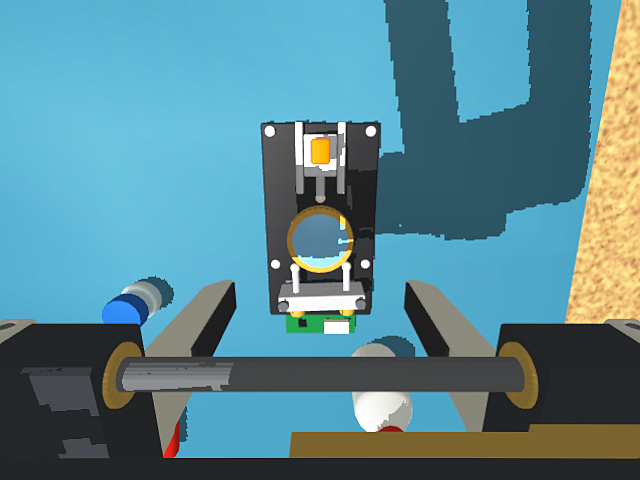

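The lens sits on the pads at (320,239), clear of the nose at (320,198) and of the stop tips. Now I'll measure the tab, with the camera almost directly above it.

Run:
```python
from h import *
import pickle
m,im,s=pickle.load(open('w7.pkl','rb'))
c=blob(im,(5,150,100),(25,255,255),(300,125,340,175)); print(cv2.boundingRect(c),cv2.minAreaRect(c))
w=[onz(m,*p,.064) for p in c]; r7=ray(m,*cv2.minAreaRect(c)[0]); print(rect(w))
s0=blob(pickle.load(open('w2.pkl','rb'))[1],(5,150,200),(25,255,255),(362,125,395,160)); print(cv2.boundingRect(s0))
m2=pickle.load(open('w2.pkl','rb'))[0]; C=lambda x,y:(265+(x+.5)/2.6-.5,90+(y+.5)/2.6-.5)
print('tab top', tri([r7,ray(m2,*C(301,143))]))
```

```text
(311, 138, 19, 26) ((320.0, 150.5), (25.0, 18.0), 90.0)
(array([506.5, 188.4]), array([12.6, 16.8]), 86.57)
(366, 133, 24, 25)
tab top (array([0.50639284, 0.18837079, 0.06531311]), [np.float64(1.4488176973965812e-05), np.float64(1.4488176973884446e-05)])
```

arm_command([
  [[-1.5,0.1,0,0,0,0],[-2,0.1,0,0,0,0],[-2,0.1,0,0,0,0],[-1.85,0.15,0,0,0,0],[0,0,0,0,0,0],[0,0,-1.5,0,0,0],[0,0,-1.5,0,0,0],[0,0,-1.5,0,0,0],[0,0,-1.5,0,0,0],[0,0,-1,0,0,0],[0,0,0,0,0,0],[0,0,0,0,0,0]],
])

```text
t: 15.32
tool_pos: [0.5058, 0.1875, 0.067]
orientation: [-0.095, -3.138, 0.001]
force: [0.2, 1.1, 0.4]
opening: 0.093
gripper_force: 0.0
```

arm_command([
  [[0,0,-0.6,0,0,0],[0,0,-0.6,0,0,0],[0,0,-0.5,0,0,0],[0,0,-0.5,0,0,0],[0,0,-0.3,0,0,0],[0,0,0,0,0,0],[0,0,0,0,0,0],[0,0,0,0,0,0]],
])

```text
t: 15.98
tool_pos: [0.5065, 0.1878, 0.0432]
orientation: [0.095, 3.14, 0.0]
force: [1.0, -0.5, 0.2]
opening: 0.0932
gripper_force: 0.0
```

arm_command([
  [[0,0,0,0,0,0],[0,0,0,0,0,0],[0,0,0,0,0,0],[0,0,0,0,0,0],[0,0,0,0,0,0],[0,0,0,0,0,0],[0,0,0,0,0,0],[0,0,0,0,0,0],[0,0,0,0,0,0],[0,0,0,0,0,0],[0,0,0,0,0,0],[0,0,0,0,0,0]],
], gripper=-1, squeeze=30)

```text
t: 16.98
tool_pos: [0.5063, 0.1878, 0.0429]
orientation: [-0.095, -3.14, 0.0]
force: [0.2, 0.2, 0.2]
opening: 0.018
gripper_force: 0.0
```

arm_command([
  [[0,0,0,0,0,0],[0,0,0,0,0,0],[0,0,0,0,0,0]],
])

```text
t: 17.23
tool_pos: [0.5064, 0.1879, 0.0429]
orientation: [0.095, 3.14, 0.0]
force: [-0.2, 0.7, -0.7]
opening: 0.0136
gripper_force: 30.0
```

arm_command([
  [[0.05,-0.003,0,0,0,0],[0.05,-0.003,0,0,0,0],[0.05,-0.003,0,0,0,0],[0.05,-0.003,0,0,0,0],[0.05,-0.003,0,0,0,0],[0.05,-0.003,0,0,0,0],[0,0,0,0,0,0],[0,0,0,0,0,0]],
])

```text
t: 17.9
tool_pos: [0.5083, 0.1878, 0.0429]
orientation: [-0.095, -3.138, -0.0]
force: [-5.7, 0.8, 4.7]
opening: 0.0136
gripper_force: 30.0
```

arm_command([
  [[0.05,-0.003,0,0,0,0],[0.05,-0.003,0,0,0,0],[0.05,-0.003,0,0,0,0],[0.05,-0.003,0,0,0,0],[0.05,-0.003,0,0,0,0],[0.05,-0.003,0,0,0,0],[0,0,0,0,0,0],[0,0,0,0,0,0]],
])

```text
t: 18.57
tool_pos: [0.5113, 0.1876, 0.0429]
orientation: [-0.095, -3.138, 0.0]
force: [-6.7, 1.6, 6.2]
opening: 0.0139
gripper_force: 30.0
```

arm_command([
  [[0.04,-0.002,0,0,0,0],[0.04,-0.002,0,0,0,0],[0.04,-0.003,0,0,0,0],[0.04,-0.003,0,0,0,0],[0,0,0,0,0,0],[0,0,0,0,0,0],[0,0,0,0,0,0]],
])

```text
t: 19.15
tool_pos: [0.5129, 0.1875, 0.0429]
orientation: [-0.095, -3.138, -0.0]
force: [-6.8, 1.1, 5.2]
opening: 0.0136
gripper_force: 30.0
```

arm_command([
  [[0.03,-0.002,0,0,0,0],[0.03,-0.002,0,0,0,0],[0,0,0,0,0,0],[0,0,0,0,0,0],[0,0,0,0,0,0]],
])

```text
t: 19.57
tool_pos: [0.5134, 0.1875, 0.0429]
orientation: [-0.095, -3.138, -0.0]
force: [-6.7, 1.5, 6.4]
opening: 0.0138
gripper_force: 30.0
```

arm_command([
  [[0.03,-0.002,0,0,0,0],[0.03,-0.002,0,0,0,0],[0,0,0,0,0,0],[0,0,0,0,0,0],[0,0,0,0,0,0]],
])

```text
t: 19.98
tool_pos: [0.5138, 0.1875, 0.0429]
orientation: [-0.095, -3.137, 0.0]
force: [-7.9, 0.8, 7.2]
opening: 0.0141
gripper_force: 30.0
```

Run:
```python
from h import *
s=monitor.read_state();m,im=cam('wrist'); cv2.imwrite('pics/w8.png',im); print(s['t'],s['tool_pos'],s['force'])
```

```text
19.9833 [0.51379576 0.1874765  0.04288802] [-7.90612     0.84709751  7.22516669]
```

arm_command([
  [[0.03,-0.002,0,0,0,0],[0.02,-0.001,0,0,0,0],[0,0,0,0,0,0],[0,0,0,0,0,0],[0,0,0,0,0,0]],
])

```text
t: 20.45
tool_pos: [0.5141, 0.1875, 0.0429]
orientation: [-0.094, -3.137, 0.0]
force: [-8.9, 2.1, 7.8]
opening: 0.0137
gripper_force: 30.0
```

arm_command([
  [[0.03,-0.002,0,0,0,0],[0,0,0,0,0,0],[0,0,0,0,0,0],[0,0,0,0,0,0],[0,0,0,0,0,0]],
])

```text
t: 20.87
tool_pos: [0.5143, 0.1875, 0.0429]
orientation: [-0.094, -3.137, 0.0]
force: [-9.4, 1.9, 6.8]
opening: 0.0137
gripper_force: 30.0
```

arm_command([
  [[0.03,-0.002,0,0,0,0],[0.02,-0.001,0,0,0,0],[0,0,0,0,0,0],[0,0,0,0,0,0],[0,0,0,0,0,0]],
])

```text
t: 21.28
tool_pos: [0.5147, 0.1874, 0.0429]
orientation: [-0.094, -3.137, 0.0]
force: [-10.0, 1.2, 8.9]
opening: 0.0137
gripper_force: 30.0
```

arm_command([
  [[0.03,-0.002,0,0,0,0],[0,0,0,0,0,0],[0,0,0,0,0,0],[0,0,0,0,0,0],[0,0,0,0,0,0]],
])

```text
t: 21.7
tool_pos: [0.5149, 0.1874, 0.0429]
orientation: [-0.094, -3.136, 0.0]
force: [-10.0, 1.4, 9.5]
opening: 0.0141
gripper_force: 30.0
```

arm_command([
  [[0,0,0,0,0,0]],
])

```text
t: 21.78
tool_pos: [0.5149, 0.1874, 0.0429]
orientation: [-0.094, -3.136, 0.0]
force: [-10.6, 2.5, 8.3]
opening: 0.0138
gripper_force: 30.0
```

arm_command([
  [[0,0,0,0,0,0]],
])

```text
t: 21.87
tool_pos: [0.5149, 0.1874, 0.0429]
orientation: [-0.094, -3.136, 0.0]
force: [-10.1, 1.7, 9.8]
opening: 0.0141
gripper_force: 30.0
```

arm_command([
  [[0,0,0,0,0,0]],
])

```text
t: 21.95
tool_pos: [0.5149, 0.1874, 0.0429]
orientation: [-0.094, -3.136, 0.0]
force: [-11.0, 1.7, 9.0]
opening: 0.0139
gripper_force: 30.0
```

arm_command([
  [[0.03,-0.002,0,0,0,0],[0,0,0,0,0,0],[0,0,0,0,0,0],[0,0,0,0,0,0]],
])

```text
t: 22.28
tool_pos: [0.5151, 0.1874, 0.0429]
orientation: [-0.094, -3.136, 0.0]
force: [-11.4, 0.4, 9.9]
opening: 0.0136
gripper_force: 30.0
```

arm_command([
  [[0,0,0,0,0,0]],
])

```text
t: 22.37
tool_pos: [0.5151, 0.1874, 0.0429]
orientation: [-0.094, -3.136, 0.0]
force: [-12.5, 1.9, 8.8]
opening: 0.014
gripper_force: 30.0
```

arm_command([
  [[-0.04,0.002,0,0,0,0],[-0.03,0.002,0,0,0,0],[0,0,0,0,0,0],[0,0,0,0,0,0],[0,0,0,0,0,0]],
])

```text
t: 22.78
tool_pos: [0.5151, 0.1874, 0.0429]
orientation: [-0.095, -3.137, 0.0]
force: [-7.1, 1.7, 6.7]
opening: 0.0139
gripper_force: 30.0
```

Jaw held, with no movement. I'll release and lift clear.

arm_command([
  [[0,0,0,0,0,0],[0,0,0,0,0,0],[0,0,0,0,0,0],[0,0,0,0,0,0],[0,0,0,0,0,0],[0,0,0,0,0,0],[0,0,0,0,0,0],[0,0,0,0,0,0]],
], gripper=1)

```text
t: 23.45
tool_pos: [0.5164, 0.1871, 0.0429]
orientation: [0.095, 3.14, -0.0]
force: [-0.1, 0.0, -0.3]
opening: 0.0623
gripper_force: 0.0
```

arm_command([
  [[0,0,0.5,0,0,0],[0,0,1,0,0,0],[0,0,1.5,0,0,0],[0,0,1.5,0,0,0],[1,0,1.5,0,0,0],[1.5,0,1.5,0,0,0],[1.5,0,1.5,0,0,0],[1.5,0,0.5,0,0,0],[1,0,0,0,0,0],[0,0,0,0,0,0],[0,0,0,0,0,0],[0,0,0,0,0,0]],
])

```text
t: 24.45
tool_pos: [0.5806, 0.1872, 0.1378]
orientation: [-0.095, -3.139, 0.0]
force: [-0.3, -1.4, -0.8]
opening: 0.0934
gripper_force: 0.0
```

Run:
```python
from h import *
import pickle
s=monitor.read_state();m,im=cam('wrist'); pickle.dump((m,im,s),open('w9.pkl','wb')); print(s['t'],s['tool_pos'],s['force'])
u,v=map(int,proj(m,(.575,.184,.03))); print(u,v)
cv2.imwrite('pics/w9.png',cv2.resize(im[v-110:v+80,u-95:u+95],None,fx=3.1,fy=3.1,interpolation=cv2.INTER_CUBIC))
c=blob(im,(5,150,100),(25,255,255),(u-30,v-120,u+30,v-60)); print('tab',rect([onz(m,*p,.064) for p in c]))
```

```text
24.45 [0.58057409 0.18718319 0.13783465] [-0.3035617  -1.35189334 -0.75467102]
315 232
tab (array([513.3, 187.9]), array([13.4, 14.3]), 86.58)
```

View pics/w9.png

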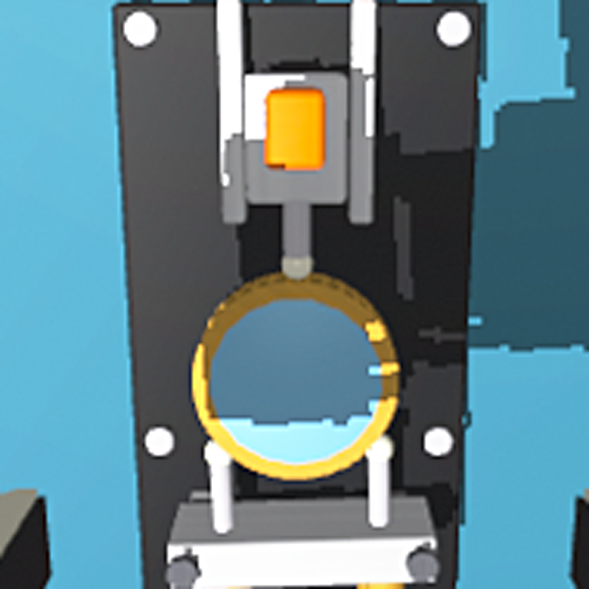

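The close view shows the lens (295,375 in the crop) touching the nose at (297,265) and both stop tips at (218,452) and (379,450), with the gripper clear. I'm handing the job in.

```bash
python3 -c "
from h import *
print(ticket.close_job())"
```

```text
the job is handed in; nothing more can be done
None
```

The lens is seated on the three pads, bearing on both stop tips and nipped by the jaw's nose at about 5 N (felt at the tab); the gripper is clear and the job was handed in at about 24.5 s, with no verdict shown.

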